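# Find the worn bracelet bar and ring it

### The job

One of the three bracelet T-bars on the stall is worn loose at its pivot, though they look alike. Rock the bars gently (under 10 N) back and forth near an end to feel which one has free play, and swing that loose one right to its stop on both sides, twice over, leaving it against one of the stops so that it shows. Then slip the red marker ring down over the loose one's post until it lies flat on the hub, let go, and leave the bangle, the ring box and the jar where they are.

Things in the scene. Friction and masses are not known exactly. Their poses are not given: they have to be found in the camera images.
- stand_a: one of three look-alike bracelet T-bars screwed to the counter. Origin: centre of its underside, z up. Foot 72 mm across, 12 mm high. Dark round bar along y (at rest), 16 mm thick, 140 mm long, axis 100 mm up, swivels about the post. Brass hub at its middle 28 mm across, flat top 110 mm up. Above it the fixed post, 12 mm thick, goes on to 150 mm, its last 8 mm tapered. Just one of the three has a worn pivot
- bar_a_end (a point): point on stand_a's bar axis, at its +y end, 65 mm from the post, 100 mm up; moves with the bar. Sound pivot: under 1 mm of play, then a spring to the middle, about 5 N per mm (pushed 55 mm from the post), 3 mm at most, then rigid. Worn pivot: the end first moves freely (below 1 N) to about 7 mm either side of the middle, then meets its stop and the same spring; it stays where it is left
- stand_b: one of three look-alike bracelet T-bars screwed to the counter. Origin: centre of its underside, z up. Foot 72 mm across, 12 mm high. Dark round bar along y (at rest), 16 mm thick, 140 mm long, axis 100 mm up, swivels about the post. Brass hub at its middle 28 mm across, flat top 110 mm up. Above it the fixed post, 12 mm thick, goes on to 150 mm, its last 8 mm tapered. Just one of the three has a worn pivot
- bar_b_end (a point): point on stand_b's bar axis, at its +y end, 65 mm from the post, 100 mm up; moves with the bar. Sound pivot: under 1 mm of play, then a spring to the middle, about 5 N per mm (pushed 55 mm from the post), 3 mm at most, then rigid. Worn pivot: the end first moves freely (below 1 N) to about 7 mm either side of the middle, then meets its stop and the same spring; it stays where it is left
- stand_c: one of three look-alike bracelet T-bars screwed to the counter. Origin: centre of its underside, z up. Foot 72 mm across, 12 mm high. Dark round bar along y (at rest), 16 mm thick, 140 mm long, axis 100 mm up, swivels about the post. Brass hub at its middle 28 mm across, flat top 110 mm up. Above it the fixed post, 12 mm thick, goes on to 150 mm, its last 8 mm tapered. Just one of the three has a worn pivot
- bar_c_end (a point): point on stand_c's bar axis, at its +y end, 65 mm from the post, 100 mm up; moves with the bar. Sound pivot: under 1 mm of play, then a spring to the middle, about 5 N per mm (pushed 55 mm from the post), 3 mm at most, then rigid. Worn pivot: the end first moves freely (below 1 N) to about 7 mm either side of the middle, then meets its stop and the same spring; it stays where it is left
- marker_center (a point): centre of the loose red plastic marker ring, half-way up: 40 mm outside, hole 18 mm, 20 mm high, 30 g, lying flat on the counter at the start (centre 10 mm up); flat on a hub its centre is 120 mm up
- bangle: brass bangle, 68 mm across, 12 mm high, lying loose on the counter; origin at the centre of its underside. Bystander
- ringbox: small wooden ring box, 55 x 55 x 36 mm, loose; origin at the centre of its underside. Bystander
- beadjar: small amber jar with black cap, 52 mm across, 70 mm high, loose; origin at the centre of its underside. Bystander
Mind the look-alikes: they are no part of the job. Of the things like the part that bears marker_center, leave any that is grey or pink; of the rest the larger one is meant.

How it is judged:
By the outcome, as a careful person would: the job done as asked, in the order asked, and still so for the second after the job is handed in, with the robot touching nothing.
It also fails if it takes over 72 s, if anything falls off the work surface, if the arm or the gripper's body presses on something with over 40 N, if the wrist force passes 120 N, or if a joint passes its speed limit or range.

### The arm

A 7-joint arm with a two-finger parallel gripper is mounted at the origin on the work surface. World frame = base frame: x ahead of the robot, y to its left, z up, the work surface at z = 0. Lengths are in mm, angles in degrees, forces in N, time in s.
With the tool pointing down it reaches from about 400 to 875 mm from the base axis. Payload 6.5 kg.
Tool frame: the origin (TCP) lies midway between the tips of the shut fingers; the grasp point (between the pads) lies 19 mm behind it (bot.tcp_to_grasp is the z of the grasp point in the tool frame, in mm); z points along the fingers, y is the line along which they close (so a half turn about z gives the same grasp; the last joint's range is limited). The gripper opens to 85 mm and grips with 20 to 120 N. Pads are 22 mm wide; open, the fingers measure 114 mm over their backs; the gripper's body (76 mm by 85 mm) begins 54 mm behind the grasp point. The pads swing forward as they close: fully open they stand 13 mm farther back than shut.
Start: joints at [-68.652, 30.733, -0.252, 88.115, 0.149, 61.152, -4.079], TCP at [276.149, 588.415, 231.29] pointing down, gripper open.
Joint ranges: [-154.64, 154.64], [-21.42, 123.67], [-72.66, 72.17], [13.99, 137.28], [-74.86, 254.86], [10.95, 109.41], [-158.01, 158.01]. Speed limits (degrees/s): [136.94, 136.94, 180, 180, 180, 180, 180].

### API

Orientations are given as a 3x3 rotation matrix whose columns are the frame's x, y, z axes.
In Python, from bench import sensors, optics, finish_job, bot gives the robot as it stands.
- The arm moves only by the tool move_arm, never from a script. Its argument "deltas" is a list of rows, each a list of 2 entries, a list of its own where there are three numbers: the shift along the tool's x, y, z each as a share of 1 m, from -1 to 1, then the turn, a rotation vector about the tool's x, y, z each as a share of 60 degrees, from -1 to 1. In form: [[[tx, ty, tz], [rx, ry, rz]], ...]. A call has 1 to 8 rows; each row is the pose to reach, as a shift and turn from the pose commanded when the call began, along the tool's axes at that moment; what a row does not reach only later rows make up. A row lasts 1/8 s, in which the tool goes at most 62.5 mm and 10.7 degrees, less where a joint would pass 70% of its speed; a pose out of reach is approached as far as the arm can. A call with a number of a shift or a turn outside -1 to 1 is refused whole. A call with a gripper value outside its range is refused whole. "claw" is the opening, from 0 (shut) to 1 (fully open), set as the call begins (left out, the last holds). The fingers move at their own pace and stop on an object; "grip_force" is the grip in N (left out, the last holds). Time passes only in rows, so rows that repeat a pose let the fingers close. It gives the time, the measured TCP pose, the force, the opening and the grip force at its end, in the units of the state.
- sensors.state(): the state, without advancing time (a new reading comes with each control period).
- optics.read_camera(name): name is "side" or "top" or "wrist"; returns a dict with "image" (480x640x3 uint8, red, green, blue), "camera_matrix" (3x3 intrinsics, pixels), "xyz" and "rotation" of the camera in the world. Camera axes: x right, y down, z forward; pixel columns grow to the right and rows downward; lengths in mm; the calibration is good to about 2 mm. The wrist camera is an equidistant fisheye: a pixel r from the principal point sees the ray r / f radians off the axis. A picture is of the moment at which its call begins. There is no depth.
- finish_job(): hands the job in; it is judged then, once.
The state is a dict: "clock": time; "joint_pos": joint angles; "joint_vel": joint speeds; "tau": joint torques, N m; "tool_pos": TCP position; "tool_rot": TCP orientation; "contact_force": force on the tool from outside, world axes, zero at the start; "ft_torque": the same for the moment, N m; "finger_gap": finger opening in mm; "grip_force": force on a finger pad.
Only numpy, scipy, OpenCV 4.12 (cv2) and the standard library are available. Lean on these libraries where they do the work, as an engineer would, in place of code of your own. Each camera call takes 0.05 s, during which the arm holds its last target. There are 200 camera calls.

## Working session

There is one attempt and no reset: what is moved stays moved. The work goes in short steps, Python scripts to look and compute and a tool call to move; the robot and the scene stay as the last step left them, time stands still between calls to the robot, and variables do not carry over. Pictures are saved under pics/ and viewed, at most 10 in all, crops included, and the job is handed in when it is done.

Besides the shell and the picture viewer there is one more tool, called after "Call:" by a JSON object that holds its "op" and its "data". move_arm: Moves the arm, as the interface text tells. Its arguments: {"type":"object","properties":{"deltas":{"type":"array","items":{"type":"array"}},"claw":{"type":"number"},"grip_force":{"type":"number"}},"required":["deltas"]}

```bash
mkdir -p pics; ls; python3 - <<'E'
from bench import sensors, optics, bot
import cv2
for n in ("side","top"):
    c=optics.read_camera(n); cv2.imwrite(f"pics/{n}0.png",c["image"][:,:,::-1]); print(n,c["camera_matrix"],c["xyz"],c["rotation"])
s=sensors.state(); print(s); print(bot.tcp_to_grasp)
E
```

```text
pics
side [[451.395106     0.         325.78577052]
 [  0.         451.395106   242.06475175]
 [  0.           0.           1.        ]] [358.45199438 682.29559527 780.66303973] [[-0.96358097 -0.18020778  0.19757751]
 [-0.26666847  0.70275695 -0.65956091]
 [-0.01999096 -0.68822803 -0.72521896]]
top [[439.55646766   0.         315.10079236]
 [  0.         439.55646766 240.58594114]
 [  0.           0.           1.        ]] [442.075772    32.47431321 954.85625225] [[ 2.44564215e-03 -9.91177991e-01  1.32514941e-01]
 [-9.99663729e-01  9.97712852e-04  2.59120273e-02]
 [-2.58156430e-02 -1.32533752e-01 -9.90842246e-01]]
{'clock': 0.1, 'joint_pos': array([-68.65239325,  30.77469493,  -0.25302705,  88.16083602,
         0.15058199,  61.15033112,  -4.07954695]), 'joint_vel': array([ 0.0588298 , -0.07891267,  0.03477714, -0.14979674,  0.01283306,
        0.00894633, -0.0025383 ]), 'tau': array([ 3.74115596e-03, -5.84571183e+01,  1.05257638e+00, -2.59777486e+01,
        1.26635417e-02,  4.64425975e-03, -3.28858937e-05]), 'tool_pos': array([275.95492858, 587.93819725, 230.51209057]), 'tool_rot': array([[-9.05295430e-01,  4.24782223e-01, -4.98606136e-04],
       [ 4.24782490e-01,  9.05294347e-01, -1.40773398e-03],
       [-1.46595053e-04, -1.48621430e-03, -9.99998885e-01]]), 'contact_force': array([ 0.20634165,  0.00187667, -0.57334069]), 'ft_torque': array([-0.00186634,  0.03279364, -0.03202682]), 'grip_force': 0.0, 'finger_gap': 85.24965045301003}
-18.700000000000003
```

View pics/top0.png

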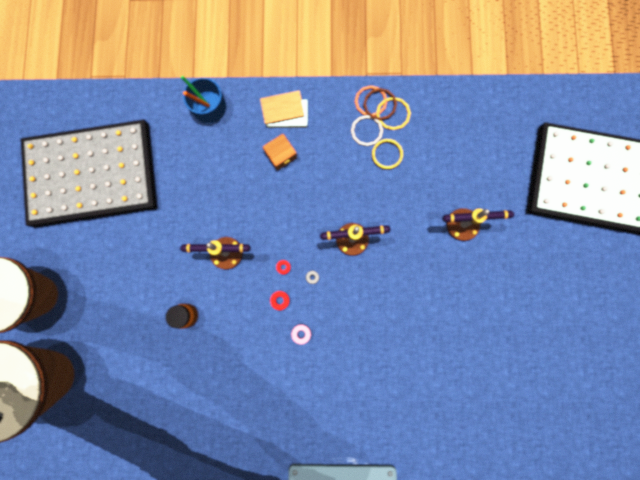

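View pics/side0.png

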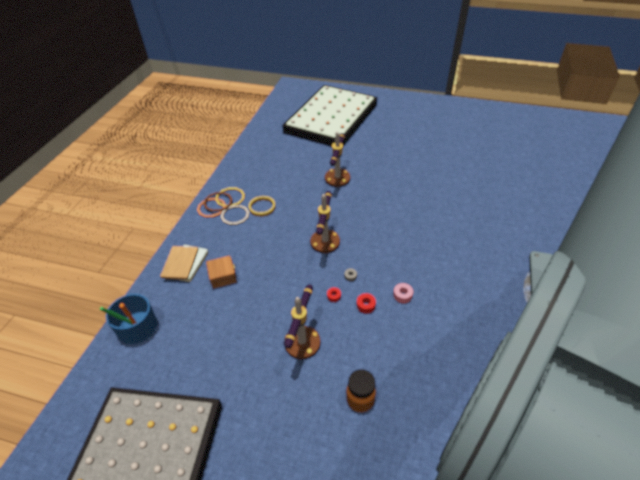

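In the top view the three stands have their hubs at about (213,247), (355,231) and (480,215). The ring candidates are small red (283,267), large red (280,300), grey (312,277) and pink (301,335). The larger red one at (280,300) fits; I'll confirm it in a crop while measuring.

```bash
cat > h.py <<'E'
import numpy as np, cv2
from bench import sensors, optics, bot
def ray(c,u,v,fish=False):
    K=c["camera_matrix"];x=(u-K[0,2])/K[0,0];y=(v-K[1,2])/K[1,1]
    if fish:
        r=np.hypot(x,y); d=np.array([np.sin(r)*x/r,np.sin(r)*y/r,np.cos(r)]) if r>1e-9 else np.array([0,0,1.])
    else: d=np.array([x,y,1.])
    return np.array(c["rotation"])@d
def onz(c,u,v,z,fish=False):
    d=ray(c,u,v,fish);p=np.array(c["xyz"]);return (p+d*(z-p[2])/d[2])
def blobs(m,lo=15):
    n,l,s,ce=cv2.connectedComponentsWithStats(m.astype(np.uint8)); return [(ce[i],s[i]) for i in range(1,n) if s[i][4]>=lo]
E
python3 - <<'E'
from h import *
c=optics.read_camera("top");im=c["image"];hsv=cv2.cvtColor(im,cv2.COLOR_RGB2HSV).astype(int)
H,S,V=hsv[...,0],hsv[...,1],hsv[...,2]
roi=np.zeros(H.shape,bool);roi[130:350,160:530]=1
for n,m,z in (("red",((H<6)|(H>174))&(S>180)&(V>150),20),("brass",(H>18)&(H<32)&(S>110)&(V>150),110),("brown",(H>3)&(H<16)&(S>100)&(V<170)&(V>50),12),("bar",(H>115)&(H<160)&(V<90),100)):
    for ce,s in blobs(m&roi): print(n,ce.round(1),s,onz(c,*ce,z).round(1))
a=cv2.resize(im[190:350,160:530],None,fx=2,fy=2,interpolation=3);b=cv2.resize(im[250:350,250:340],None,fx=2.4,fy=2.4)
cv2.imwrite("pics/crop1.png",a[:,:,::-1])
E
```

```text
red [283.2 267.1] [277 261  13  13  84] [510.  124.8  20. ]
red [279.5 300.4] [271 292  18  18 182] [439.7 131.8  20. ]
brass [386.4 153.6] [372 140  30  29 175] [729.  -86.5 110. ]
brass [477.5 215.9] [472 209  14  14 113] [ 602.9 -259.8  110. ]
brass [506. 214.] [505 212   3   5  15] [ 606.6 -314.6  110. ]
brass [452.1 217.4] [451 215   3   6  17] [ 600.2 -210.8  110. ]
brass [354.9 232.2] [348 225  15  15 153] [571.4 -22.6 110. ]
brass [328.4 234.7] [327 232   4   6  16] [566.6  28.8 110. ]
brass [456.3 233.9] [454 232   6   5  24] [ 567.8 -217.7  110. ]
brass [215.  247.9] [207 241  15  14 130] [540.8 249.5 110. ]
brass [187.5 247.2] [186 245   4   6  15] [542.3 303.6 110. ]
brass [240.6 247.2] [239 245   4   6  16] [542.1 199.4 110. ]
brass [362.1 246.6] [360 245   5   4  17] [543.3 -36.3 110. ]
brass [344.5 248.9] [342 247   6   5  22] [538.9  -2.4 110. ]
brass [216. 262.] [214 260   5   5  21] [513.4 246.6 110. ]
brown [292.2 157. ] [289 154   7   7  22] [755.9 108.5  12. ]
brown [279.6 165. ] [273 162  13   7  33] [737.5 136.5  12. ]
brown [461.7 211.4] [452 209  20   8  65] 
[... 669 characters left out ...]
364 227  15   3  26] [580.8 -54.4 100. ]
bar [386.6 229.4] [385 227   4   6  18] [578.3 -85.4 100. ]
bar [336.2 232. ] [331 231  12   3  18] [573.4  13.5 100. ]
bar [371.6 232.5] [364 231  16   4  37] [572.3 -56.1 100. ]
bar [323.1 235.9] [321 233   6   6  20] [565.7  39.1 100. ]
bar [338.1 237.6] [332 235  15  13  47] [562.2   9.7 100. ]
bar [183.1 247.7] [181 245   5   6  18] [542.6 315.5 100. ]
bar [198.  247.6] [191 245  15   7  81] [542.6 285.9 100. ]
bar [229.3 245.6] [223 245  15   2  26] [546.7 223.9 100. ]
bar [246.4 247.8] [243 245   7   7  27] [542.3 190.  100. ]
bar [229.7 249.8] [223 248  15   4  50] [538.3 222.8 100. ]
bar [172.2 314.8] [166 305  14  23  61] [411.8 331.2 100. ]
```

View pics/crop1.png

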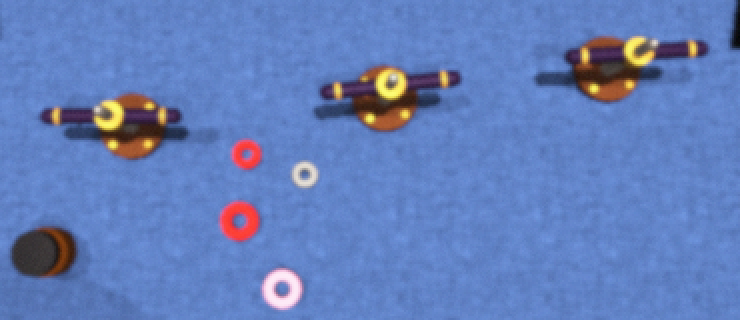

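The crop confirms it: the larger red ring is at (240,221) in the crop, with the smaller red, grey and pink ones beside it. The bars are free of obstacles. I'll go above the +y end of the left bar (541,305).

```bash
cat >> h.py <<'E'
def goal(x,y,z,yaw=0.,pos=None):
    "delta to TCP at x,y,z, tool y = world x turned by yaw, tool z down"
    s=sensors.state();R=s["tool_rot"];c_,s_=np.cos(np.radians(yaw)),np.sin(np.radians(yaw))
    T=np.array([[-s_,c_,0],[c_,s_,0],[0,0,-1.]])
    d=R.T@(np.array([x,y,z])-s["tool_pos"])/1000
    r=cv2.Rodrigues(R.T@T)[0].ravel()*180/np.pi/60
    print("clk",s["clock"],"pos",s["tool_pos"].round(1),"d",d.round(4),"r",r.round(4),"f",s["contact_force"].round(2),"gap",round(s["finger_gap"],1))
E
python3 -c "
from h import *
goal(541,305,190)"
```

```text
clk 0.15 pos [276.  588.  230.6] d [-0.3601 -0.1435  0.0408] r [-1.100e-03  8.000e-04  1.081e+00] f [ 0.11 -0.01  1.06] gap 85.3
```

Call:
{"op": "move_arm", "data": {"deltas": [[[-0.36, -0.1435, 0.03], [0, 0, 1]], [[-0.36, -0.1435, 0.03], [0, 0, 1]], [[-0.36, -0.1435, 0.03], [0, 0, 1]], [[-0.36, -0.1435, 0.03], [0, 0, 1]], [[-0.36, -0.1435, 0.03], [0, 0, 1]], [[-0.36, -0.1435, 0.03], [0, 0, 1]], [[-0.36, -0.1435, 0.03], [0, 0, 1]], [[-0.36, -0.1435, 0.03], [0, 0, 1]]], "claw": 0.38}}

```text
clock: 1.15
tool_pos: [541.3, 304.9, 201.0]
tool_rot: [[-0.083, 0.997, -0.001], [0.997, 0.083, -0.0], [-0.0, -0.001, -1.0]]
contact_force: [-0.6, -0.4, 0.0]
finger_gap: 32.5
grip_force: 0.0
```

```bash
python3 -c "
from h import *
goal(541,305,190)
c=optics.read_camera('wrist');cv2.imwrite('pics/w1.png',c['image'][:,:,::-1]);print(c['camera_matrix'],c['xyz'],c['rotation'])
goal(541,305,190)"
```

```text
clk 1.15 pos [541.3 304.9 201. ] d [ 0.0002 -0.0003  0.011 ] r [-0.0006  0.0003  0.0798] f [-0.56 -0.37  0.03] gap 32.5
[[371.64829954   0.         323.54005555]
 [  0.         371.64829954 245.61247908]
 [  0.           0.           1.        ]] [534.9541753  385.18776094 343.21345286] [[ 9.96516997e-01  7.93087006e-02  2.57682795e-02]
 [ 8.33887126e-02 -9.46088987e-01 -3.12988741e-01]
 [-4.43644948e-04  3.14047384e-01 -9.49407206e-01]]
clk 1.2 pos [540.2 306.7 201. ] d [-0.0017  0.0007  0.011 ] r [-0.001  -0.0006  0.0823] f [-0.62  0.53 -0.44] gap 32.6
```

View pics/w1.png

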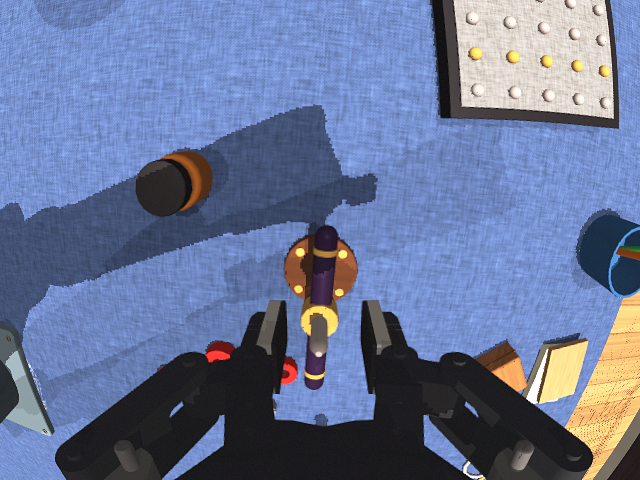

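The wrist view shows the bar between the fingers: near end (326,230), hub (320,318), post tip (320,350). I'll check the positions and descend.

```bash
python3 -c "
from h import *
c=optics.read_camera('wrist')
for u,v,z in ((326,232,100),(314,388,100),(320,318,110),(319,350,150),(322,268,12)): print(onz(c,u,v,z,True).round(1))
goal(542,304,90)"
```

```text
[541.2 316.8 100. ]
[543.3 181.2 100. ]
[542.3 255.6 110. ]
[542.1 255.  150. ]
[543.3 255.3  12. ]
clk 1.25 pos [539.7 307.6 201.1] d [-0.0039  0.0021  0.1111] r [-0.0011 -0.0011  0.0838] f [ 0.19  0.19 -0.53] gap 32.5
```

Call:
{"op": "move_arm", "data": {"deltas": [[[-0.002, 0.001, 0.055], [0, 0, 0.08]], [[-0.002, 0.001, 0.111], [0, 0, 0.08]], [[-0.002, 0.001, 0.111], [0, 0, 0.08]], [[-0.002, 0.001, 0.111], [0, 0, 0.08]], [[-0.002, 0.001, 0.111], [0, 0, 0.08]]]}}

```text
clock: 1.88
tool_pos: [543.8, 305.1, 93.1]
tool_rot: [[-0.002, 1.0, 0.004], [1.0, 0.002, 0.003], [0.003, 0.004, -1.0]]
contact_force: [0.1, -0.2, 0.4]
finger_gap: 32.1
grip_force: 0.0
```

Call:
{"op": "move_arm", "data": {"deltas": [[[0, -0.005, 0.005], [0, 0, 0]], [[0, -0.008, 0.005], [0, 0, 0]], [[0, -0.01, 0.005], [0, 0, 0]], [[0, -0.01, 0.005], [0, 0, 0]], [[0, -0.01, 0.005], [0, 0, 0]]]}}

```text
clock: 2.5
tool_pos: [532.9, 303.9, 85.6]
tool_rot: [[-0.001, 1.0, 0.001], [1.0, 0.001, 0.001], [0.001, 0.001, -1.0]]
contact_force: [2.3, 0.9, -0.9]
finger_gap: 32.3
grip_force: 1.3
```

Call:
{"op": "move_arm", "data": {"deltas": [[[0, -0.001, 0], [0, 0, 0]], [[0, -0.001, 0], [0, 0, 0]], [[0, -0.001, 0], [0, 0, 0]]]}}

```text
clock: 2.88
tool_pos: [532.3, 303.9, 85.6]
tool_rot: [[-0.001, 1.0, 0.002], [1.0, 0.001, 0.001], [0.001, 0.002, -1.0]]
contact_force: [5.0, 1.5, -0.5]
finger_gap: 32.8
grip_force: 2.5
```

Call:
{"op": "move_arm", "data": {"deltas": [[[0, 0.01, 0], [0, 0, 0]], [[0, 0.016, 0], [0, 0, 0]], [[0, 0.0185, 0], [0, 0, 0]], [[0, 0.0185, 0], [0, 0, 0]], [[0, 0.0185, 0], [0, 0, 0]]]}}

```text
clock: 3.5
tool_pos: [549.4, 303.7, 85.2]
tool_rot: [[-0.001, 1.0, -0.001], [1.0, 0.001, -0.0], [-0.0, -0.001, -1.0]]
contact_force: [0.5, 0.3, -0.0]
finger_gap: 32.6
grip_force: 0.0
```

Call:
{"op": "move_arm", "data": {"deltas": [[[0, 0.001, 0], [0, 0, 0]], [[0, 0.001, 0], [0, 0, 0]], [[0, 0.001, 0], [0, 0, 0]]]}}

```text
clock: 3.88
tool_pos: [550.6, 303.8, 85.3]
tool_rot: [[-0.001, 1.0, -0.0], [1.0, 0.001, 0.0], [0.0, -0.0, -1.0]]
contact_force: [-0.7, -1.2, -0.3]
finger_gap: 32.2
grip_force: 0.2
```

Call:
{"op": "move_arm", "data": {"deltas": [[[0, 0.001, 0], [0, 0, 0]], [[0, 0.001, 0], [0, 0, 0]], [[0, 0.001, 0], [0, 0, 0]]]}}

```text
clock: 4.25
tool_pos: [551.5, 303.8, 85.2]
tool_rot: [[-0.001, 1.0, -0.0], [1.0, 0.001, 0.0], [0.0, -0.0, -1.0]]
contact_force: [-2.1, -0.3, 0.7]
finger_gap: 32.5
grip_force: 0.8
```

Call:
{"op": "move_arm", "data": {"deltas": [[[0, 0.001, 0], [0, 0, 0]], [[0, 0.001, 0], [0, 0, 0]], [[0, 0.001, 0], [0, 0, 0]]]}}

```text
clock: 4.62
tool_pos: [552.1, 303.9, 85.2]
tool_rot: [[-0.001, 1.0, -0.001], [1.0, 0.001, 0.0], [0.0, -0.001, -1.0]]
contact_force: [-4.1, 0.5, 2.0]
finger_gap: 32.5
grip_force: 2.3
```

```bash
python3 -c "
from h import *
goal(542,305,190);goal(565.5,32,200,5.8);goal(599,-206,200,4)"
```

```text
clk 4.625 pos [552.1 303.9  85.2] d [ 0.0011 -0.0103 -0.1048] r [-0.001  -0.0001  0.0013] f [-4.05  0.5   1.97] gap 32.5
clk 4.625 pos [552.1 303.9  85.2] d [-0.2719  0.0129 -0.1148] r [-0.001  -0.0001 -0.0953] f [-4.05  0.5   1.97] gap 32.5
clk 4.625 pos [552.1 303.9  85.2] d [-0.51    0.046  -0.1149] r [-0.001  -0.0001 -0.0653] f [-4.05  0.5   1.97] gap 32.5
```

Call:
{"op": "move_arm", "data": {"deltas": [[[0, -0.01, 0], [0, 0, 0]], [[0, -0.01, -0.06], [0, 0, 0]], [[0, -0.01, -0.115], [0, 0, 0]], [[-0.06, 0, -0.115], [0, 0, -0.05]], [[-0.12, 0.005, -0.115], [0, 0, -0.095]], [[-0.18, 0.01, -0.115], [0, 0, -0.095]], [[-0.24, 0.013, -0.115], [0, 0, -0.095]], [[-0.272, 0.013, -0.115], [0, 0, -0.095]]]}}

```text
clock: 5.62
tool_pos: [566.3, 26.6, 200.8]
tool_rot: [[-0.095, 0.995, 0.002], [0.995, 0.095, -0.002], [-0.002, 0.002, -1.0]]
contact_force: [0.3, 0.8, 0.1]
finger_gap: 32.4
grip_force: 0.0
```

```bash
python3 -c "
from h import *
c=optics.read_camera('wrist');cv2.imwrite('pics/w2.png',c['image'][150:420,180:480,::-1])
import pickle;pickle.dump(c,open('w2.pkl','wb'))
goal(565.5,32,86,5.8)"
```

```text
clk 5.675 pos [566.1  22.4 200.9] d [1.010e-02 1.000e-04 1.148e-01] r [ 0.0017  0.0046 -0.0093] f [-0.1  -4.21 -0.81] gap 32.1
```

View pics/w2.png

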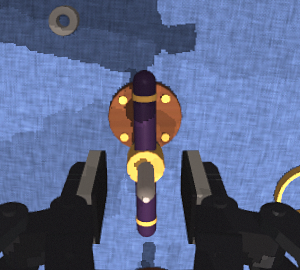

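The middle bar lies centred between the fingers: far end at full-image (325,222), hub (326,316). I'll descend.

Call:
{"op": "move_arm", "data": {"deltas": [[[0, 0, 0.02], [0, 0, 0]], [[0, 0, 0.07], [0, 0, 0]], [[0, 0, 0.115], [0, 0, 0]], [[0, 0, 0.115], [0, 0, 0]], [[0, 0, 0.115], [0, 0, 0]]]}}

```text
clock: 6.3
tool_pos: [567.3, 31.4, 86.9]
tool_rot: [[-0.1, 0.995, 0.003], [0.995, 0.1, -0.0], [-0.001, 0.003, -1.0]]
contact_force: [0.5, 0.4, 0.2]
finger_gap: 32.4
grip_force: 0.0
```

```bash
python3 -c "
from h import *
import pickle;c=pickle.load(open('w2.pkl','rb'))
for u,v,z in ((325,221,100),(326,386,100),(326,316,110),(326,350,150),(325,262,12)): print(onz(c,u,v,z,True).round(1))
goal(565.5,32,86,5.8)"
```

```text
[566.1  44.2 100. ]
[580.6 -95.9 100. ]
[573.3 -22.6 110. ]
[573.2 -24.7 150. ]
[572.7 -18.7  12. ]
clk 6.3 pos [567.3  31.4  86.9] d [ 0.0008 -0.0018  0.0009] r [ 0.0025  0.0005 -0.0009] f [0.53 0.44 0.19] gap 32.4
```

Call:
{"op": "move_arm", "data": {"deltas": [[[0, -0.005, 0], [0, 0, 0]], [[0, -0.008, 0], [0, 0, 0]], [[0, -0.01, 0], [0, 0, 0]], [[0, -0.01, 0], [0, 0, 0]], [[0, -0.01, 0], [0, 0, 0]]]}}

```text
clock: 6.92
tool_pos: [557.2, 30.9, 85.8]
tool_rot: [[-0.1, 0.995, 0.002], [0.995, 0.1, 0.0], [0.0, 0.002, -1.0]]
contact_force: [3.4, 0.0, 2.2]
finger_gap: 32.4
grip_force: 1.6
```

Call:
{"op": "move_arm", "data": {"deltas": [[[0, -0.001, 0], [0, 0, 0]], [[0, -0.001, 0], [0, 0, 0]], [[0, -0.001, 0], [0, 0, 0]]]}}

```text
clock: 7.3
tool_pos: [556.7, 30.8, 85.8]
tool_rot: [[-0.101, 0.995, 0.003], [0.995, 0.101, 0.0], [-0.0, 0.003, -1.0]]
contact_force: [5.2, 1.6, 2.8]
finger_gap: 32.6
grip_force: 2.7
```

Contact and spring, as before. Now the other way.

Call:
{"op": "move_arm", "data": {"deltas": [[[0, 0.01, 0], [0, 0, 0]], [[0, 0.016, 0], [0, 0, 0]], [[0, 0.0195, 0], [0, 0, 0]], [[0, 0.0195, 0], [0, 0, 0]], [[0, 0.0195, 0], [0, 0, 0]]]}}

```text
clock: 7.92
tool_pos: [574.1, 32.4, 85.1]
tool_rot: [[-0.1, 0.995, -0.001], [0.995, 0.1, -0.0], [-0.0, -0.001, -1.0]]
contact_force: [0.3, -0.3, -0.2]
finger_gap: 32.2
grip_force: 0.0
```

Call:
{"op": "move_arm", "data": {"deltas": [[[0, 0.0015, 0], [0, 0, 0]], [[0, 0.0015, 0], [0, 0, 0]], [[0, 0.0015, 0], [0, 0, 0]]]}}

```text
clock: 8.3
tool_pos: [575.8, 32.7, 85.2]
tool_rot: [[-0.1, 0.995, -0.0], [0.995, 0.1, 0.0], [0.0, -0.0, -1.0]]
contact_force: [-0.8, 0.3, 0.3]
finger_gap: 32.8
grip_force: 0.4
```

Call:
{"op": "move_arm", "data": {"deltas": [[[0, 0.0015, 0], [0, 0, 0]], [[0, 0.0015, 0], [0, 0, 0]], [[0, 0.0015, 0], [0, 0, 0]]]}}

```text
clock: 8.68
tool_pos: [576.7, 32.9, 85.1]
tool_rot: [[-0.1, 0.995, -0.002], [0.995, 0.1, 0.0], [0.0, -0.002, -1.0]]
contact_force: [-5.1, 0.3, 2.2]
finger_gap: 32.5
grip_force: 2.3
```

```bash
python3 -c "
from h import *
goal(599,-206,200,4)"
```

```text
clk 8.675 pos [576.7  32.9  85.1] d [-0.2399 -0.002  -0.115 ] r [-0.0015 -0.0002  0.0293] f [-5.14  0.29  2.24] gap 32.5
```

The middle bar is sound too, so the right one should be loose. I'll move there.

Call:
{"op": "move_arm", "data": {"deltas": [[[0, -0.01, 0], [0, 0, 0]], [[0, -0.01, -0.06], [0, 0, 0]], [[0, -0.01, -0.115], [0, 0, 0]], [[-0.06, -0.005, -0.115], [0, 0, 0]], [[-0.12, -0.002, -0.115], [0, 0, 0.03]], [[-0.18, -0.002, -0.115], [0, 0, 0.03]], [[-0.22, -0.002, -0.115], [0, 0, 0.03]], [[-0.24, -0.002, -0.115], [0, 0, 0.03]]]}}

```text
clock: 9.68
tool_pos: [599.5, -209.3, 200.7]
tool_rot: [[-0.066, 0.998, 0.002], [0.998, 0.066, -0.002], [-0.002, 0.001, -1.0]]
contact_force: [0.0, -0.1, 0.4]
finger_gap: 32.5
grip_force: 0.0
```

```bash
python3 -c "
from h import *
c=optics.read_camera('wrist');cv2.imwrite('pics/w3.png',c['image'][150:420,180:480,::-1])
import pickle;pickle.dump(c,open('w3.pkl','wb'))
goal(599,-206,86,4)"
```

```text
clk 9.725 pos [ 599.3 -210.9  200.7] d [ 0.0053 -0.0002  0.1146] r [ 0.0011  0.0028 -0.0047] f [ 0.1  -2.14  0.68] gap 32.2
```

View pics/w3.png

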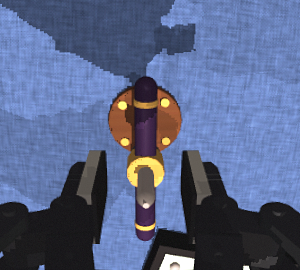

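The right bar is centred between the fingers: far end at crop (145,80), hub (146,170). I'll descend and rock it.

Call:
{"op": "move_arm", "data": {"deltas": [[[0, 0, 0.02], [0, 0, 0]], [[0, 0, 0.07], [0, 0, 0]], [[0, 0, 0.115], [0, 0, 0]], [[0, 0, 0.115], [0, 0, 0]], [[0, 0, 0.115], [0, 0, 0]]]}}

```text
clock: 10.35
tool_pos: [600.6, -205.0, 86.3]
tool_rot: [[-0.071, 0.997, 0.001], [0.997, 0.071, 0.0], [-0.0, 0.001, -1.0]]
contact_force: [1.0, 0.5, 0.3]
finger_gap: 31.9
grip_force: 0.0
```

Call:
{"op": "move_arm", "data": {"deltas": [[[0, -0.005, 0], [0, 0, 0]], [[0, -0.008, 0], [0, 0, 0]], [[0, -0.01, 0], [0, 0, 0]], [[0, -0.01, 0], [0, 0, 0]], [[0, -0.01, 0], [0, 0, 0]]]}}

```text
clock: 10.98
tool_pos: [589.7, -206.8, 85.4]
tool_rot: [[-0.069, 0.998, 0.0], [0.998, 0.069, 0.0], [0.0, 0.0, -1.0]]
contact_force: [0.5, -0.1, 1.0]
finger_gap: 32.1
grip_force: 0.1
```

Call:
{"op": "move_arm", "data": {"deltas": [[[0, -0.0015, 0], [0, 0, 0]], [[0, -0.0015, 0], [0, 0, 0]], [[0, -0.0015, 0], [0, 0, 0]]]}}

```text
clock: 11.35
tool_pos: [588.1, -206.9, 85.3]
tool_rot: [[-0.069, 0.998, -0.0], [0.998, 0.069, 0.0], [0.0, -0.0, -1.0]]
contact_force: [0.1, 0.6, 0.4]
finger_gap: 32.5
grip_force: 0.1
```

It moves freely beyond 3 mm, so this is the loose one. On to its stop.

Call:
{"op": "move_arm", "data": {"deltas": [[[0, -0.001, 0], [0, 0, 0]], [[0, -0.002, 0], [0, 0, 0]], [[0, -0.002, 0], [0, 0, 0]], [[0, -0.002, 0], [0, 0, 0]]]}}

```text
clock: 11.85
tool_pos: [586.1, -207.1, 85.3]
tool_rot: [[-0.069, 0.998, -0.0], [0.998, 0.069, -0.0], [-0.0, -0.0, -1.0]]
contact_force: [0.1, -0.1, -0.5]
finger_gap: 32.3
grip_force: 0.1
```

Call:
{"op": "move_arm", "data": {"deltas": [[[0, -0.001, 0], [0, 0, 0]], [[0, -0.001, 0], [0, 0, 0]], [[0, -0.001, 0], [0, 0, 0]]]}}

```text
clock: 12.22
tool_pos: [585.1, -207.2, 85.3]
tool_rot: [[-0.069, 0.998, -0.0], [0.998, 0.069, -0.0], [-0.0, -0.0, -1.0]]
contact_force: [0.3, -0.2, -0.9]
finger_gap: 32.4
grip_force: 0.1
```

Call:
{"op": "move_arm", "data": {"deltas": [[[0, -0.001, 0], [0, 0, 0]], [[0, -0.0015, 0], [0, 0, 0]], [[0, -0.0015, 0], [0, 0, 0]]]}}

```text
clock: 12.6
tool_pos: [584.2, -207.2, 85.4]
tool_rot: [[-0.069, 0.998, 0.001], [0.998, 0.069, -0.0], [-0.0, 0.001, -1.0]]
contact_force: [2.7, 0.3, -1.1]
finger_gap: 32.2
grip_force: 1.3
```

Call:
{"op": "move_arm", "data": {"deltas": [[[0, -0.001, 0], [0, 0, 0]], [[0, -0.001, 0], [0, 0, 0]], [[0, -0.001, 0], [0, 0, 0]]]}}

```text
clock: 12.98
tool_pos: [583.5, -207.2, 85.5]
tool_rot: [[-0.069, 0.998, 0.002], [0.998, 0.069, -0.0], [-0.0, 0.002, -1.0]]
contact_force: [5.4, -0.2, -2.0]
finger_gap: 32.5
grip_force: 2.5
```

Call:
{"op": "move_arm", "data": {"deltas": [[[0, 0.008, 0], [0, 0, 0]], [[0, 0.015, 0], [0, 0, 0]], [[0, 0.02, 0], [0, 0, 0]], [[0, 0.024, 0], [0, 0, 0]], [[0, 0.027, 0], [0, 0, 0]], [[0, 0.029, 0], [0, 0, 0]], [[0, 0.029, 0], [0, 0, 0]], [[0, 0.029, 0], [0, 0, 0]]]}}

```text
clock: 13.98
tool_pos: [611.6, -205.5, 85.4]
tool_rot: [[-0.069, 0.998, 0.0], [0.998, 0.069, -0.0], [-0.0, 0.0, -1.0]]
contact_force: [1.1, -0.5, -0.1]
finger_gap: 32.5
grip_force: 0.0
```

Call:
{"op": "move_arm", "data": {"deltas": [[[0, 0.001, 0], [0, 0, 0]], [[0, 0.001, 0], [0, 0, 0]], [[0, 0.001, 0], [0, 0, 0]]]}}

```text
clock: 14.35
tool_pos: [612.6, -205.3, 85.3]
tool_rot: [[-0.069, 0.998, 0.0], [0.998, 0.069, -0.0], [-0.0, 0.0, -1.0]]
contact_force: [-0.4, -0.2, -0.2]
finger_gap: 33.0
grip_force: 0.1
```

Call:
{"op": "move_arm", "data": {"deltas": [[[0, 0.001, 0], [0, 0, 0]], [[0, 0.0015, 0], [0, 0, 0]], [[0, 0.0015, 0], [0, 0, 0]]]}}

```text
clock: 14.72
tool_pos: [613.6, -205.2, 85.2]
tool_rot: [[-0.069, 0.998, -0.001], [0.998, 0.069, 0.0], [0.0, -0.001, -1.0]]
contact_force: [-3.1, -0.1, 2.4]
finger_gap: 32.2
grip_force: 1.4
```

Call:
{"op": "move_arm", "data": {"deltas": [[[0, 0.001, 0], [0, 0, 0]], [[0, 0.001, 0], [0, 0, 0]], [[0, 0.001, 0], [0, 0, 0]]]}}

```text
clock: 15.1
tool_pos: [614.2, -205.2, 85.2]
tool_rot: [[-0.069, 0.998, -0.002], [0.998, 0.069, 0.0], [0.0, -0.001, -1.0]]
contact_force: [-4.8, -0.6, 3.4]
finger_gap: 32.4
grip_force: 2.6
```

Call:
{"op": "move_arm", "data": {"deltas": [[[0, -0.008, 0], [0, 0, 0]], [[0, -0.016, 0], [0, 0, 0]], [[0, -0.023, 0], [0, 0, 0]], [[0, -0.028, 0], [0, 0, 0]], [[0, -0.031, 0], [0, 0, 0]], [[0, -0.0325, 0], [0, 0, 0]], [[0, -0.0325, 0], [0, 0, 0]], [[0, -0.0325, 0], [0, 0, 0]]]}}

```text
clock: 16.1
tool_pos: [583.6, -207.1, 85.5]
tool_rot: [[-0.07, 0.998, 0.002], [0.998, 0.07, -0.0], [-0.0, 0.002, -1.0]]
contact_force: [3.6, 1.9, -1.0]
finger_gap: 32.0
grip_force: 2.3
```

Call:
{"op": "move_arm", "data": {"deltas": [[[0, 0.008, 0], [0, 0, 0]], [[0, 0.016, 0], [0, 0, 0]], [[0, 0.023, 0], [0, 0, 0]], [[0, 0.028, 0], [0, 0, 0]], [[0, 0.031, 0], [0, 0, 0]], [[0, 0.0325, 0], [0, 0, 0]], [[0, 0.0325, 0], [0, 0, 0]], [[0, 0.0325, 0], [0, 0, 0]]]}}

```text
clock: 17.1
tool_pos: [614.1, -205.0, 85.0]
tool_rot: [[-0.069, 0.998, -0.002], [0.998, 0.069, 0.0], [0.001, -0.002, -1.0]]
contact_force: [-5.3, 0.3, 1.5]
finger_gap: 32.6
grip_force: 2.4
```

Both stops have been reached twice. I'll back off, leaving the bar at the +x stop, lift and look at the post.

Call:
{"op": "move_arm", "data": {"deltas": [[[0, -0.005, 0], [0, 0, 0]], [[0, -0.009, 0], [0, 0, 0]], [[0, -0.009, -0.03], [0, 0, 0]], [[0, -0.009, -0.08], [0, 0, 0]], [[0, -0.009, -0.115], [0, 0, 0]], [[0, -0.009, -0.115], [0, 0, 0]], [[0, -0.009, -0.115], [0, 0, 0]], [[0, -0.009, -0.115], [0, 0, 0]]], "claw": 0.7}}

```text
clock: 18.1
tool_pos: [605.3, -205.4, 198.9]
tool_rot: [[-0.069, 0.998, -0.002], [0.998, 0.069, 0.001], [0.001, -0.002, -1.0]]
contact_force: [0.3, -0.3, 0.3]
finger_gap: 59.7
grip_force: 0.0
```

```bash
python3 -c "
from h import *
c=optics.read_camera('wrist');cv2.imwrite('pics/w4.png',cv2.resize(c['image'][210:410,260:390,::-1],None,fx=3,fy=3,interpolation=2))
import pickle;pickle.dump(c,open('w4.pkl','wb'));print(c['xyz'])
goal(440,132,150,0)"
```

```text
[ 600.35582247 -125.06361759  341.25675304]
clk 18.15 pos [ 605.4 -205.4  199. ] d [ 0.348  -0.1415  0.0495] r [-0.0019 -0.0005  0.0661] f [ 0.06 -0.52 -0.63] gap 59.9
```

View pics/w4.png

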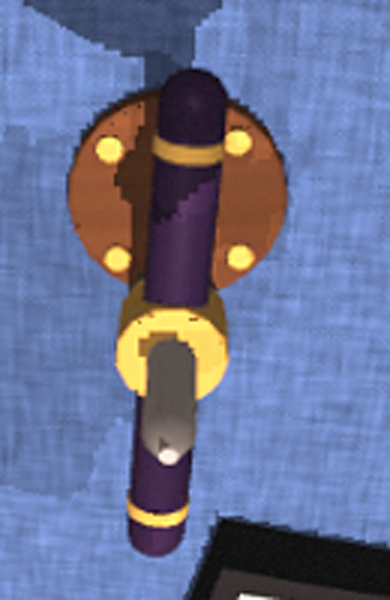

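The crop shows the bar swung to its +x stop, with the post tip at (168,455), the hub-top centre at (172,355) and the foot centre at (178,195). I'll convert these to world points and move to the ring.

```bash
python3 -c "
from h import *
import pickle
c=pickle.load(open('w4.pkl','rb'))
for u,v,z in ((168,455,150),(172.5,355,110),(178,195,12)): print(onz(c,260+u/3,210+v/3,z,True).round(1))
s=optics.read_camera('side')
cv2.imwrite('pics/s1.png',cv2.resize(s['image'][120:200,300:380,::-1],None,fx=6,fy=6,interpolation=2))
pickle.dump(s,open('s1.pkl','wb'))"
```

```text
[ 604.9 -264.8  150. ]
[ 605.2 -264.   110. ]
[ 605.3 -263.3   12. ]
```

Call:
{"op": "move_arm", "data": {"deltas": [[[0.06, -0.025, 0.01], [0, 0, 0]], [[0.12, -0.05, 0.02], [0, 0, 0.03]], [[0.18, -0.075, 0.03], [0, 0, 0.066]], [[0.24, -0.1, 0.04], [0, 0, 0.066]], [[0.29, -0.12, 0.05], [0, 0, 0.066]], [[0.33, -0.1345, 0.05], [0, 0, 0.066]], [[0.348, -0.1415, 0.05], [0, 0, 0.066]], [[0.348, -0.1415, 0.05], [0, 0, 0.066]]]}}

```text
clock: 19.2
tool_pos: [440.2, 132.9, 150.0]
tool_rot: [[-0.003, 1.0, -0.001], [1.0, 0.003, 0.0], [0.0, -0.001, -1.0]]
contact_force: [0.6, 0.4, -0.3]
finger_gap: 59.9
grip_force: 0.0
```

```bash
python3 -c "
from h import *
c=optics.read_camera('wrist');im=c['image'];hsv=cv2.cvtColor(im,cv2.COLOR_RGB2HSV).astype(int)
H,S,V=hsv[...,0],hsv[...,1],hsv[...,2]
m=((H<6)|(H>174))&(S>150)&(V>90)
for ce,s in blobs(m,60):
  print(ce.round(1),s)
  u=s[0]+s[2]/2-.5;v=s[1]+s[3]/2-.5
  for z in (10,20): print(z,onz(c,u,v,z,True).round(1))
  if s[4]>150: x0,y0=s[0]-40,s[1]-40;cv2.imwrite('pics/r_%d.png'%s[4],cv2.resize(im[max(y0,0):y0+s[3]+80,max(x0,0):x0+s[2]+80,::-1],None,fx=3,fy=3))
goal(440,132,1,0)"; ls pics
```

```text
[324.  233.5] [ 299  207   51   53 1860]
10 [440.8 130.7  10. ]
20 [440.8 133.7  20. ]
[410.9 240.3] [ 393  221   37   39 1000]
10 [511.4 125.3  10. ]
20 [508.9 128.4  20. ]
clk 19.25 pos [440.9 131.5 150.1] d [ 0.0005 -0.0009  0.1491] r [-0.0001  0.0004  0.001 ] f [-0.71 -0.01  0.09] gap 59.4
crop1.png
r_1000.png
r_1860.png
s1.png
side0.png
top0.png
w1.png
w2.png
w3.png
w4.png
```

Post at (605,-264), consistent at three heights. Ring centre at (440.6,132), within 1 mm of the TCP. I'll descend and grip.

Call:
{"op": "move_arm", "data": {"deltas": [[[0, -0.0005, 0.05], [0, 0, 0]], [[0, -0.0005, 0.1], [0, 0, 0]], [[0, -0.0005, 0.13], [0, 0, 0]], [[0, -0.0005, 0.145], [0, 0, 0]], [[0, -0.0005, 0.148], [0, 0, 0]], [[0, -0.0005, 0.148], [0, 0, 0]]]}}

```text
clock: 20.0
tool_pos: [441.3, 131.5, 3.0]
tool_rot: [[0.001, 1.0, 0.001], [1.0, -0.001, 0.0], [0.0, 0.001, -1.0]]
contact_force: [0.1, -0.2, -0.1]
finger_gap: 59.9
grip_force: 0.0
```

Call:
{"op": "move_arm", "data": {"deltas": [[[0, 0, 0], [0, 0, 0]], [[0, 0, 0], [0, 0, 0]], [[0, 0, 0], [0, 0, 0]], [[0, 0, 0], [0, 0, 0]], [[0, 0, 0], [0, 0, 0]], [[0, 0, 0], [0, 0, 0]]], "claw": 0.3, "grip_force": 25}}

```text
clock: 20.75
tool_pos: [441.2, 132.0, 3.4]
tool_rot: [[-0.0, 1.0, 0.002], [1.0, 0.0, 0.001], [0.001, 0.002, -1.0]]
contact_force: [-1.1, -1.0, 6.0]
finger_gap: 39.0
grip_force: 24.4
```

Call:
{"op": "move_arm", "data": {"deltas": [[[0, 0, -0.03], [0, 0, 0]], [[0, 0, -0.08], [0, 0, 0]], [[0, 0, -0.14], [0, 0, 0]], [[0, 0, -0.19], [0, 0, 0]], [[0, 0, -0.197], [0, 0, 0]], [[0, 0, -0.197], [0, 0, 0]]]}}

```text
clock: 21.5
tool_pos: [440.2, 132.0, 199.5]
tool_rot: [[-0.001, 1.0, 0.001], [1.0, 0.001, 0.001], [0.001, 0.001, -1.0]]
contact_force: [-0.3, 0.6, -0.4]
finger_gap: 38.7
grip_force: 25.8
```

```bash
python3 -c "
from h import *
goal(604.7,-264,200,0)
print(sensors.state()['grip_force'])"
```

```text
clk 21.5 pos [440.2 132.  199.5] d [-0.396   0.1643 -0.0008] r [ 0.0006 -0.0008  0.0005] f [-0.29  0.58 -0.4 ] gap 38.7
25.794086325913668
```

Call:
{"op": "move_arm", "data": {"deltas": [[[-0.05, 0.0205, 0], [0, 0, 0]], [[-0.105, 0.0435, 0], [0, 0, 0]], [[-0.16, 0.066, 0], [0, 0, 0]], [[-0.215, 0.089, 0], [0, 0, 0]], [[-0.27, 0.112, 0], [0, 0, 0]], [[-0.325, 0.1345, 0], [0, 0, 0]], [[-0.37, 0.1535, 0], [0, 0, 0]], [[-0.396, 0.1645, 0], [0, 0, 0]]]}}

```text
clock: 22.5
tool_pos: [603.7, -267.1, 196.4]
tool_rot: [[0.003, 1.0, -0.004], [1.0, -0.003, -0.0], [-0.0, -0.004, -1.0]]
contact_force: [-0.0, -0.4, 0.7]
finger_gap: 38.6
grip_force: 25.8
```

Call:
{"op": "move_arm", "data": {"deltas": [[[0, 0, 0], [0, 0, 0]], [[0, 0, 0], [0, 0, 0]], [[0, 0, 0], [0, 0, 0]], [[0, 0, 0], [0, 0, 0]]]}}

```text
clock: 23.0
tool_pos: [604.9, -263.1, 199.2]
tool_rot: [[-0.001, 1.0, -0.0], [1.0, 0.001, 0.001], [0.001, -0.0, -1.0]]
contact_force: [0.1, -0.1, -0.0]
finger_gap: 38.9
grip_force: 25.8
```

```bash
python3 -c "
from h import *
import pickle
c=optics.read_camera('wrist');im=c['image'];print(c['xyz'])
pickle.dump(c,open('w5.pkl','wb'))
cv2.imwrite('pics/w5.png',cv2.resize(im[200:400,240:410,::-1],None,fx=3,fy=3,interpolation=2))
t=optics.read_camera('top');pickle.dump(t,open('t5.pkl','wb'))
goal(604.7,-264,160,0)"
```

```text
[ 605.11832926 -182.66923975  341.58589016]
clk 23.1 pos [ 604.9 -263.6  199.4] d [-0.0004 -0.0003  0.0394] r [ 0.0002 -0.0002  0.0008] f [-0.74  0.47 -1.05] gap 38.7
```

View pics/w5.png

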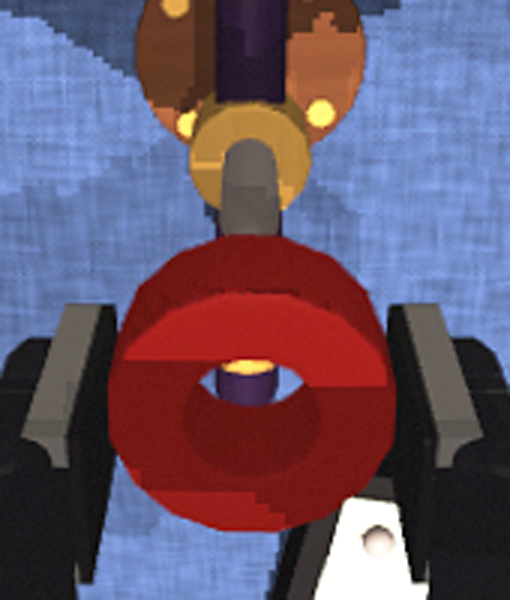

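The view shows the ring held level: top-face centre at crop (251,413), post at column 251, hub at (250,158). I'll convert these.

```bash
python3 -c "
from h import *
import pickle
c=pickle.load(open('w5.pkl','rb'))
print('ring',onz(c,240+252/3,200+413/3,216,True).round(1))
print('hub',onz(c,240+250.5/3,200+158/3,110,True).round(1))
print('post90',onz(c,240+251/3,200+185/3,127,True).round(1))
"
```

```text
ring [ 605.4 -262.5  216. ]
hub [ 605.2 -263.9  110. ]
post90 [ 605.3 -263.9  127. ]
```

Aligned within about 1 mm. I'll descend over the post.

Call:
{"op": "move_arm", "data": {"deltas": [[[-0.0007, 0, 0.02], [0, 0, 0]], [[-0.0007, 0, 0.035], [0, 0, 0]], [[-0.0007, 0, 0.044], [0, 0, 0]], [[-0.0007, 0, 0.048], [0, 0, 0]], [[-0.0007, 0, 0.052], [0, 0, 0]], [[-0.0007, 0, 0.056], [0, 0, 0]], [[-0.0007, 0, 0.058], [0, 0, 0]], [[-0.0007, 0, 0.058], [0, 0, 0]]]}}

```text
clock: 24.1
tool_pos: [604.9, -265.0, 141.3]
tool_rot: [[-0.0, 1.0, 0.0], [1.0, 0.0, 0.0], [0.0, 0.0, -1.0]]
contact_force: [-0.5, 0.2, 0.5]
finger_gap: 38.6
grip_force: 25.8
```

Call:
{"op": "move_arm", "data": {"deltas": [[[0.0007, 0, 0.006], [0, 0, 0]], [[0.0007, 0, 0.012], [0, 0, 0]], [[0.0007, 0, 0.018], [0, 0, 0]], [[0.0007, 0, 0.023], [0, 0, 0]], [[0.0007, 0, 0.026], [0, 0, 0]], [[0.0007, 0, 0.027], [0, 0, 0]], [[0.0007, 0, 0.027], [0, 0, 0]]]}}

```text
clock: 24.98
tool_pos: [604.9, -264.3, 114.4]
tool_rot: [[0.0, 1.0, 0.0], [1.0, -0.0, -0.0], [-0.0, 0.0, -1.0]]
contact_force: [-0.6, 0.4, -1.0]
finger_gap: 38.6
grip_force: 25.8
```

Call:
{"op": "move_arm", "data": {"deltas": [[[0, 0, 0.0007], [0, 0, 0]], [[0, 0, 0.0007], [0, 0, 0]], [[0, 0, 0.0007], [0, 0, 0]]]}}

```text
clock: 25.35
tool_pos: [604.9, -264.3, 113.7]
tool_rot: [[-0.0, 1.0, 0.0], [1.0, 0.0, -0.0], [-0.0, 0.0, -1.0]]
contact_force: [0.2, -0.8, -0.6]
finger_gap: 38.7
grip_force: 25.8
```

Call:
{"op": "move_arm", "data": {"deltas": [[[0, 0, 0], [0, 0, 0]], [[0, 0, 0], [0, 0, 0]], [[0, 0, 0], [0, 0, 0]], [[0, 0, 0], [0, 0, 0]], [[0, 0, 0], [0, 0, 0]]], "claw": 0.75}}

```text
clock: 25.98
tool_pos: [604.9, -264.3, 113.6]
tool_rot: [[-0.0, 1.0, -0.0], [1.0, 0.0, 0.0], [0.0, -0.0, -1.0]]
contact_force: [0.8, 1.0, -0.2]
finger_gap: 63.7
grip_force: 0.0
```

Call:
{"op": "move_arm", "data": {"deltas": [[[0, 0, -0.01], [0, 0, 0]], [[0, 0, -0.03], [0, 0, 0]], [[0, 0, -0.07], [0, 0, 0]], [[0.03, 0, -0.1], [0, 0, 0]], [[0.055, 0, -0.11], [0, 0, 0]], [[0.055, 0, -0.11], [0, 0, 0]], [[0.055, 0, -0.11], [0, 0, 0]], [[0.055, 0, -0.11], [0, 0, 0]]]}}

```text
clock: 26.98
tool_pos: [604.3, -210.7, 223.5]
tool_rot: [[0.002, 1.0, -0.001], [1.0, -0.002, -0.001], [-0.001, -0.001, -1.0]]
contact_force: [-0.5, -1.0, 0.4]
finger_gap: 64.0
grip_force: 0.0
```

```bash
python3 -c "
from h import *
c=optics.read_camera('wrist');im=c['image'];cv2.imwrite('pics/w6.png',cv2.resize(im[190:400,240:410,::-1],None,fx=2.8,fy=2.8,interpolation=2))
hsv=cv2.cvtColor(im,cv2.COLOR_RGB2HSV).astype(int)
m=((hsv[...,0]<6)|(hsv[...,0]>174))&(hsv[...,1]>150)&(hsv[...,2]>60)
for ce,s in blobs(m,400): print(ce,s)
goal(600,-205,200,0)"
```

```text
[324.61041562 312.64496745] [ 298  286   54   57 1997]
clk 27.025 pos [ 604.3 -210.5  223.3] d [ 0.0055 -0.0043  0.0233] r [-0.0007  0.0005 -0.0016] f [-0.12 -0.07  0.63] gap 64.0
```

View pics/w6.png

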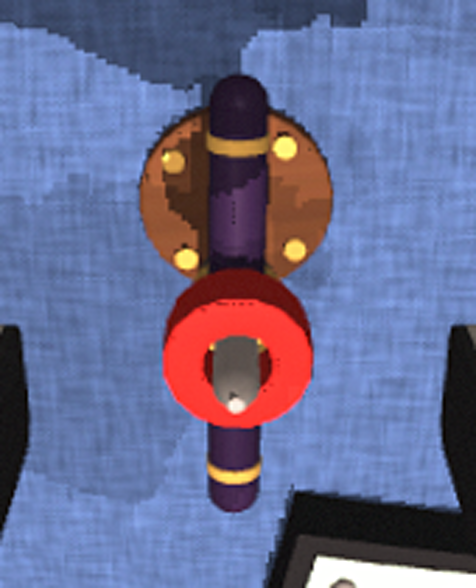

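The ring lies flat on the hub at (238,350), with the post through it. I'll check the bar angle against the stop before handing in.

```bash
python3 -c "
from h import *
import pickle
def yaw(c,a,b):
  p=onz(c,*a,100,True);q=onz(c,*b,100,True);d=p-q;print(p.round(1),q.round(1),np.degrees(np.arctan2(-d[0],d[1])))
yaw(pickle.load(open('w3.pkl','rb')),(180+146,150+105),(180+145,150+227))
yaw(pickle.load(open('w4.pkl','rb')),(260+188/3,210+155/3),(260+157/3,210+515/3))
c=optics.read_camera('wrist');yaw(c,(240+239/2.8,190+146/2.8),(240+234/2.8,190+475/2.8))"
```

```text
[ 602.1 -215.9  100. ] [ 608.6 -322.2  100. ] 3.491809937310385
[ 605.6 -216.2  100. ] [ 604.3 -322.2  100. ] -0.6813352050056645
[ 606. -215.  100.] [ 604.4 -322.1  100. ] -0.8155527309046413
```

The bar hasn't moved since it was left at the stop, and its axis agrees with the stop contact. I'll hand in.

```bash
python3 -c "
from bench import finish_job
print(finish_job())"
```

```text
the job is handed in; nothing more can be done
None
```

Job handed in: the right-hand stand (at about x 605, y -264) is the loose one. I swung it to both stops twice, left it against its +x stop and set the larger red ring flat on its hub, without touching the bangle, ring box or jar.

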